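# Hang the drill template on the fixture's twin pins

## Task

Pick up the aluminium drill template by its black grip and hang it on the bench fixture so that both brass locating pins come up through its two holes together and it lies fully home, flat on the two steel rails, then let go. The last job left the pin bar clamped somewhere along its groove, so feel for the pins gently: never press the template on the fixture with more than about 60 newtons, do not drop it on, and leave the other things on the bench alone.

Things in the scene. Friction and masses are not known exactly. Their poses are not given: they have to be found in the camera images.
- template_grip (a point): Centre of the black grip rib on top of the template, 30 mm above the plate's underside. Rib: 14 mm thick (x), 50 mm long (y), top 46 mm above the underside (16 mm above this point). A low black foot 30 x 56 mm round it reaches 12 mm above the underside. Pinch the rib across its thickness (x) from above. x across the plate, y along it, z up.
- template_under (a point): Centre of the template plate's underside, 30 mm straight below template_grip, same axes. Two through holes of 12 mm diameter lie on the centre line at y = +40 and -40 mm from here.
- template: Drill template: aluminium plate 70 (x) x 170 (y) x 8 mm, about 0.36 kg (0.28 to 0.47), with small brass bushings and the black grip rib, lying flat on the bench. Origin at the centre of its underside. The same either way round.
- fixture: Grey fixture fixed to the bench: base 110 (x) x 180 (y) x 14 mm, origin at the centre of its underside, y along its groove. Steel rails along y at x = +26 and -26 mm, 16 mm wide, 160 mm long, tops 30 mm above the origin. Between them a clamped pin bar with two upright brass pins 80 mm apart along y, on the groove's centre line (x = 0).
- fixture_mid (a point): Middle of the fixture's groove at rail-top level (30 mm above its underside), same axes. Pins: 10 mm diameter, tips 20 mm above this level; their last 2.6 mm taper to a flat blunt tip 6.8 mm across. Where the bar is clamped is not measured: the middle between the pins lies anywhere from y = -18 to +18 mm from here.
- caliper: Digital caliper, 62 x 245 x 10 mm, lying in front of the work: leave alone.
- marker: White marker pen with blue cap, 14 x 124 x 12 mm, in front of the work: leave alone.
- bolt_1: Flange bolt standing on its head, 42 mm tall, in front: leave alone.
- bolt_2: Second flange bolt standing on its head, 42 mm tall, in front: leave alone.
- nut_1: Hexagon nut, 30 x 35 x 16 mm, behind the work: leave alone.
- tape_roll: Roll of tan tape, 69 mm across, 18 mm high, behind the work: leave alone.

How it is judged:
By the outcome, as a careful person would: the job done as asked, in the order asked, and still so for the second after the job is handed in, with the robot touching nothing.
It also fails if it takes over 64 s, if anything falls off the work surface, if the arm or the gripper's body presses on something with over 40 N, if the wrist force passes 120 N, or if a joint passes its speed limit or range.

## Robot

A 6-joint arm with a two-finger parallel gripper is mounted at the origin on a cart in front of the work surface, level with it; the furniture and walls round the work are solid. World frame = base frame: x ahead of the robot, y to its left, z up, the work surface at z = 0. Lengths are in m, angles in rad, forces in N, time in s.
With the tool pointing down it reaches from about 0.275 to 0.85 m from the base axis. Payload 19 kg.
Tool frame: the origin (TCP) lies midway between the tips of the shut fingers; the grasp point (between the pads) lies 19 mm behind it (grip_depth is the distance from the TCP to the grasp point, in m); z points along the fingers, y is the direction in which the jaws open and shut (so a half turn about z gives the same grasp; the last joint's range is limited). The gripper opens to 85 mm and grips with 20 to 120 N. Pads are 22 mm wide; open, the fingers measure 114 mm over their backs; the gripper's body (76 mm by 85 mm) begins 54 mm behind the grasp point. The pads swing forward as they close: fully open they stand 13 mm farther back than shut.
Start: joints at [1.192, 0.15, 1.437, -0, 1.554, -0.134], TCP at [0.139, 0.558, 0.231] pointing down, gripper open.
Joint ranges: [-2.8, 2.8], [-0.68, 2.1], [0.12, 2.68], [-1.39, 4.53], [0.16, 2.79], [-2.81, 2.81]. Speed limits (rad/s): [1.89, 1.89, 2.22, 3.01, 3.01, 3.01].

## Interface

Orientations are given as a rotation vector (axis times angle).
In Python, from bench import * gives the robot as it stands.
- The arm moves only by the shell command python3 -m pendant 'ROWS' [FORCE]. ROWS is text: rows parted by semicolons, each of 7 numbers parted by spaces: the turn, a rotation vector about the tool's x, y, z in rad, then the shift along the tool's x, y, z in m, then the closure, from 0 (fully open) to 1 (shut). In form: rx ry rz tx ty tz gripper; .... A call has 1 to 8 rows; each row shifts and turns the commanded pose from where the row before left it, along the tool's axes as they then stand; what a row does not reach is not made up. A row lasts 1/12 s, in which the tool goes at most 41.7 mm and 7.16 degrees, less where a joint would pass 70% of its speed; a pose out of reach is approached as far as the arm can. A call with a gripper value outside its range is refused whole. The fingers move at their own pace and stop on an object; FORCE is the grip in N (left out, the last holds). Time passes only in rows, so rows that do not move let the fingers close. It gives the time, the measured TCP pose, the force and the opening at its end, in the units of the state.
- sense(): the state, without advancing time (a new reading comes with each control period).
- capture(name): name is "scene" or "top" or "wrist"; returns a dict with "color" (420x560x3 uint8, red, green, blue), "z_map" (420x560 float32, m along the optical axis (not along the pixel's ray), 0 where there is no reading), "fx", "fy", "cx", "cy" (pixels), "xyz" and "orientation" of the camera in the world. Camera axes: x right, y up, looking along -z (the intrinsics and any distortion apply to the point x, -y, -z); pixel columns grow to the right and rows downward; lengths in m; the calibration is good to about 2 mm. A picture is of the moment at which its call begins.
- close_job(): hands the job in, once; it reports no verdict.
The state is a dict: "time_s": time; "q": joint angles; "joint_velocities": joint speeds; "tau": joint torques, N m; "tcp_pos": TCP position; "orientation": TCP orientation; "ft_force": force on the tool from outside, world axes, zero at the start; "moment": the same for the moment, N m; "gripper_width": finger opening in m.
Only numpy, scipy, OpenCV 4.12 (cv2) and the standard library are available. Lean on these libraries where they do the work, as an engineer would, in place of code of your own. Each camera call takes 0.05 s, during which the arm holds its last target.

## Working session

There is one attempt and no reset: what is moved stays moved. The work goes in short steps, Python scripts to look and compute and a shell command to move; the robot and the scene stay as the last step left them, time stands still between calls to the robot, and variables do not carry over. Pictures are saved under pics/ and viewed, and the job is handed in when it is done.

```bash
ls; mkdir -p pics; python3 - <<'E'
from bench import *
import cv2
s=sense(); print(s)
for n in ["scene","top","wrist"]:
    c=capture(n); cv2.imwrite(f"pics/{n}0.png",c["color"][:,:,::-1]); print(n,[c[k] for k in("fx","fy","cx","cy","xyz","orientation")], [k for k in c])
    import numpy as np; np.savez(f"pics/{n}0.npz",**{k:v for k,v in c.items()})
E
```

```text
pics
{'time_s': 0.0, 'q': array([ 1.19199698e+00,  1.50970929e-01,  1.43800795e+00,  1.65582781e-05,
        1.55381316e+00, -1.34010023e-01]), 'joint_velocities': array([-0.00139377,  0.00063611, -0.00022424,  0.00143103, -0.00032137,
       -0.00102088]), 'tau': array([-4.50727348e-04, -7.13075066e+01, -5.70866203e+01, -1.89973230e-04,
        8.81537242e-03, -1.11551856e-04]), 'tcp_pos': array([0.13928114, 0.55762532, 0.23069554]), 'orientation': array([-3.83516158e-01, -3.11777241e+00,  1.81561398e-03]), 'ft_force': array([-1.26984864,  0.18957804,  0.35256264]), 'moment': array([0.01724221, 0.01405721, 0.04947051]), 'gripper_width': 0.08544780112175916}
scene [408.62748549025764, 408.62748549025764, 277.9502256627789, 204.50861744448468, array([ 0.06231655, -0.44199182,  0.45801985]), array([ 1.00685101, -0.36522213, -0.6121473 ])] ['color', 'z_map', 'fx', 'fy', 'cx', 'cy', 'xyz', 'orientation']
top [435.14130398216366, 435.14130398216366, 289.7372296576371, 207.33249586363561, array([0.44398586, 0.14429795, 1.00786284]), array([ 0.06233076, -0.06527245, -1.5531813 ])] ['color', 'z_map', 'fx', 'fy', 'cx', 'cy', 'xyz', 'orientation']
wrist [375.4575601593083, 375.4575601593083, 287.7380736550134, 208.2446675476483, array([0.06972361, 0.57511673, 0.37249131]), array([-0.23890377, -0.18391044,  1.31683752])] ['color', 'z_map', 'fx', 'fy', 'cx', 'cy', 'xyz', 'orientation']
```

View pics/top0.png

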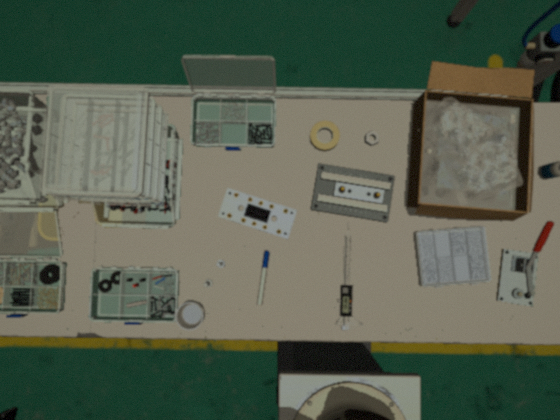

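View pics/scene0.png

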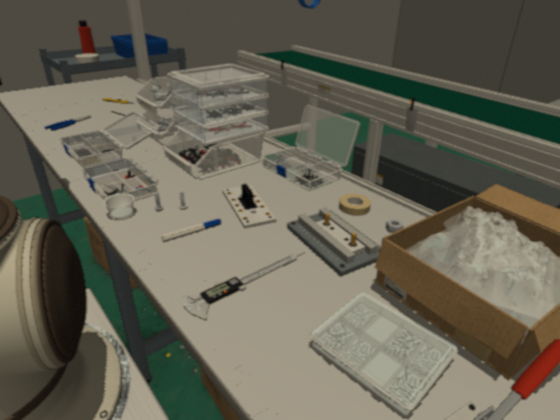

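View pics/wrist0.png

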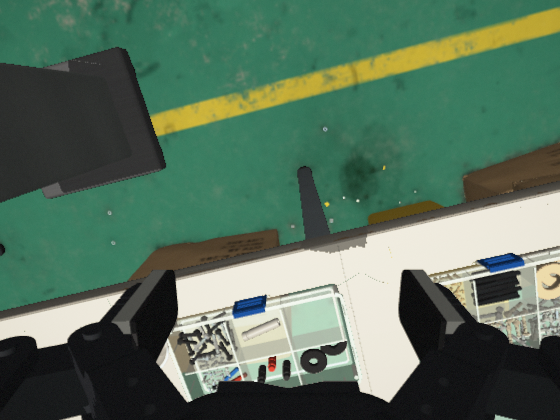

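The top view shows the template at about (257,212) and the fixture at (352,192), with pins at about (341,189) and (376,194). Next I'll enlarge that area and measure.

```bash
cat > h.py <<'E'
import numpy as np, cv2
from scipy.spatial.transform import Rotation as R
def ray(c,u,v):
    d=np.array([(u-c["cx"])/c["fx"],-(v-c["cy"])/c["fy"],-1.0])
    return R.from_rotvec(c["orientation"]).apply(d)
def at_z(c,u,v,z):
    d=ray(c,u,v); o=np.array(c["xyz"]); return o+d*(z-o[2])/d[2]
def proj(c,p):
    q=R.from_rotvec(c["orientation"]).inv().apply(np.asarray(p)-c["xyz"])
    return float(c["cx"]+c["fx"]*q[0]/-q[2]), float(c["cy"]+c["fy"]*q[1]/q[2])
def cloud(c):
    v,u=np.indices(c["z_map"].shape); d=np.stack([(u-c["cx"])/c["fx"],-(v-c["cy"])/c["fy"],-np.ones(u.shape)],-1)
    return R.from_rotvec(c["orientation"]).apply((d*c["z_map"][...,None]).reshape(-1,3)).reshape(d.shape)+c["xyz"]
E
python3 - <<'E'
from h import *
c=dict(np.load("pics/top0.npz"))
im=c["color"][150:250,205:405,::-1]
cv2.imwrite("pics/topcrop.png",cv2.resize(im,None,fx=4,fy=4,interpolation=cv2.INTER_CUBIC))
P=cloud(c); 
for u,v in [(300,260),(257,212),(240,203),(230,202),(341,189),(352,175),(352,208),(390,240)]: print(u,v,P[v,u].round(4))
E
```

```text
300 260 [ 0.405   0.1174 -0.0016]
257 212 [0.5112 0.2158 0.0422]
240 203 [0.5333 0.2575 0.0121]
230 202 [0.5359 0.2815 0.0052]
341 189 [0.5647 0.0303 0.0512]
352 175 [0.6021 0.001  0.0154]
352 208 [0.5262 0.     0.0115]
390 240 [ 0.4544 -0.0893  0.0022]
```

View pics/topcrop.png

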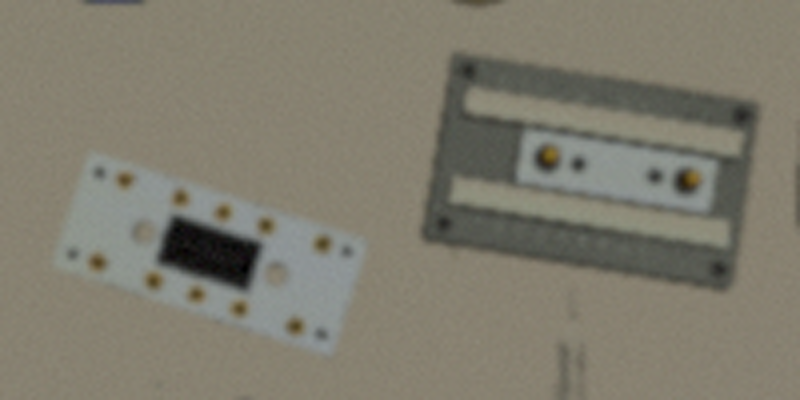

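```bash
python3 - <<'E'
from h import *
c=dict(np.load("pics/top0.npz"))
w=lambda x,y,z: at_z(c,205+(x+.5)/4-.5,150+(y+.5)/4-.5,z)
def ax(a,b): d=(a-b); return np.degrees(np.arctan2(d[1],d[0]))
t=[w(x,y,.008) for x,y in[(90,150),(366,242),(332,355),(52,266)]]
h=[w(144,232,.008),w(277,274,.008)]
print("tmpl corners mid",np.mean(t,0),"holes mid",np.mean(h,0), "len",np.linalg.norm(t[0]-t[1]),np.linalg.norm(t[1]-t[2]),np.linalg.norm(h[0]-h[1]),"yaw",ax(t[0],t[1]),ax(t[3],t[2]),ax(*h))
f=[w(x,y,.014) for x,y in[(453,52),(757,103),(728,289),(422,239)]]
p=[w(548,154,.05),w(690,178,.05)]
print("fix mid",np.mean(f,0),"pins",p,np.mean(p,0),np.linalg.norm(f[0]-f[1]),np.linalg.norm(f[1]-f[2]),np.linalg.norm(p[0]-p[1]),"yaw",ax(f[0],f[1]),ax(f[3],f[2]),ax(*p))
# wrist camera relative to TCP
from bench import *
s=sense(); k=dict(np.load("pics/wrist0.npz"))
Rt=R.from_rotvec(s["orientation"]); print("cam in tool",Rt.inv().apply(k["xyz"]-s["tcp_pos"])); print((Rt.inv()*R.from_rotvec(k["orientation"])).as_matrix().round(3)); print(Rt.as_matrix().round(3))
E
```

```text
tmpl corners mid [0.5115209  0.21809268 0.008     ] holes mid [0.51154281 0.21771413 0.008     ] len 0.1682381392070559 0.06781787808467912 0.08042729727992527 yaw 72.47044270580733 73.36087246493577 73.42433633750953
fix mid [5.62399070e-01 3.22131781e-04 1.40000000e-02] pins [array([0.56681752, 0.02882379, 0.05      ]), array([ 0.55476276, -0.04992152,  0.05      ])] [ 0.56079014 -0.01054886  0.05      ] 0.17768830047438294 0.10894687542490383 0.07966267252313707 yaw 81.33559481177842 81.64927693626763 81.29642313354333
cam in tool [ 7.17378191e-02 -6.83606430e-05 -1.41659525e-01]
[[-0.     0.961  0.276]
 [ 1.    -0.     0.001]
 [ 0.001  0.276 -0.961]]
[[-0.97   0.242 -0.   ]
 [ 0.242  0.97  -0.001]
 [ 0.    -0.001 -1.   ]]
```

```bash
python3 -m pendant '0 0 0 -.02735 -.02245 .004 0;0 0 0 -.02735 -.02245 .004 0;0 0 0 -.02735 -.02245 .004 0;0 0 0 -.02735 -.02245 .004 0;0 0 0 -.02735 -.02245 .004 0;0 0 0 -.02735 -.02245 .004 0;0 0 0 -.02735 -.02245 .004 0;0 0 0 -.02735 -.02245 .004 0'
python3 -m pendant '0 0 0 -.02735 -.02245 .004 0;0 0 0 -.02735 -.02245 .004 0;0 0 0 -.02735 -.02245 .004 0;0 0 0 -.02735 -.02245 .004 0;0 0 0 -.02735 -.02245 .004 0;0 0 0 -.02735 -.02245 .004 0;0 0 0 -.02735 -.02245 .004 0;0 0 0 -.02735 -.02245 .004 0'
python3 -m pendant '0 0 0 -.02735 -.02245 .004 0;0 0 0 -.02735 -.02245 .004 0;0 0 0 -.02735 -.02245 .004 0;0 0 0 -.02735 -.02245 .004 0;0 0 .123 0 0 0 0;0 0 .123 0 0 0 0;0 0 .123 0 0 0 0;0 0 .123 0 0 0 0'
python3 -m pendant '0 0 .123 0 0 0 0;0 0 .123 0 0 0 0;0 0 .123 0 0 0 0;0 0 .123 0 0 0 0;0 0 .123 0 0 0 0;0 0 .123 0 0 0 0;0 0 .123 0 0 0 0;0 0 .123 0 0 0 0'
```

```text
time_s: 0.82
tcp_pos: [0.3086, 0.329, 0.1991]
orientation: [0.383, 3.118, -0.0]
ft_force: [0.4, 0.7, -0.6]
gripper_width: 0.0856
time_s: 1.48
tcp_pos: [0.4775, 0.1016, 0.1671]
orientation: [0.384, 3.118, -0.0]
ft_force: [1.4, 0.9, -0.3]
gripper_width: 0.0852
time_s: 2.15
tcp_pos: [0.5612, -0.0106, 0.1509]
orientation: [-1.141, -2.926, 0.0]
ft_force: [-0.6, 0.3, 0.5]
gripper_width: 0.0852
time_s: 2.82
tcp_pos: [0.5611, -0.0104, 0.1511]
orientation: [-2.388, -2.041, 0.001]
ft_force: [-0.9, 0.0, 0.7]
gripper_width: 0.0854
```

```bash
cat >> h.py <<'E'
def snap(tag):
    from bench import capture,sense
    c=capture("wrist"); s=sense(); np.savez(f"pics/{tag}.npz",**c,tp=s["tcp_pos"],to=s["orientation"]); cv2.imwrite(f"pics/{tag}.png",c["color"][:,:,::-1]); print(s["tcp_pos"],s["orientation"],s["time_s"])
    return c
E
python3 -c "
from h import *
snap('wfix')"
```

```text
[ 0.56112246 -0.01035306  0.15107828] [-2.39823350e+00 -2.02889140e+00  6.30550878e-04] 2.8667
```

View pics/wfix.png

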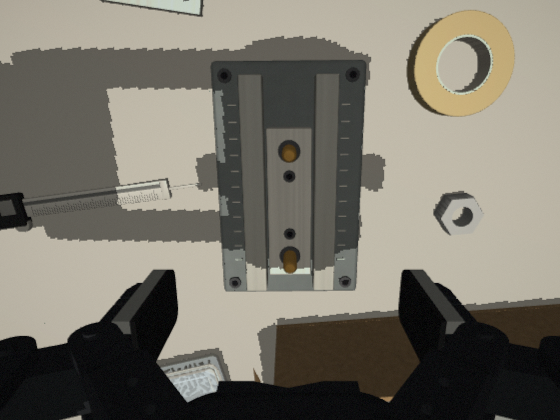

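The wrist view shows both pins, at about (289,151) and (290,260), with the rails and base in clear view. I'll enlarge it.

```bash
python3 - <<'E'
from h import *
c=dict(np.load("pics/wfix.npz"))
im=c["color"][:,:,::-1].astype(float); im=np.clip(im*1.8,0,255).astype(np.uint8)
a=cv2.resize(im[130:180,250:330],None,fx=8,fy=8,interpolation=cv2.INTER_CUBIC)[:300]
b=cv2.resize(im[238:276,250:330],None,fx=8,fy=8,interpolation=cv2.INTER_CUBIC)[:300]
cv2.imwrite("pics/wpins.png",np.vstack([a,b])[:600])
cv2.imwrite("pics/wfixcrop.png",cv2.resize(im[50:300,200:380],None,fx=2.4,fy=2.4,interpolation=cv2.INTER_CUBIC))
E
```

```text
(no output)
```

View pics/wpins.png

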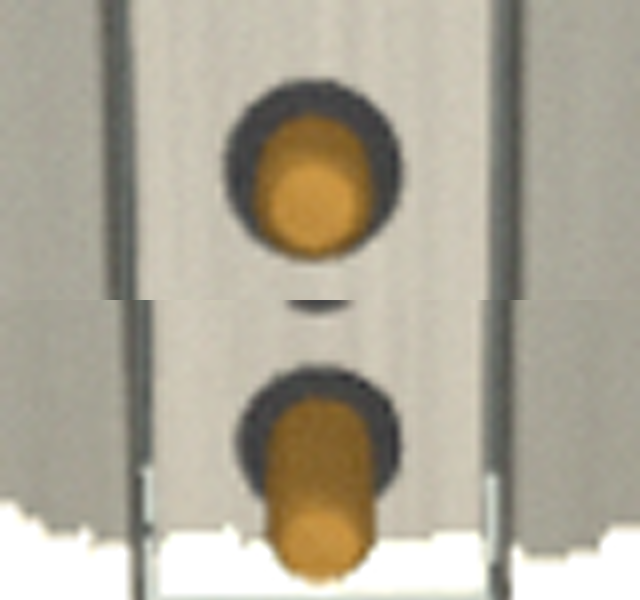

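View pics/wfixcrop.png

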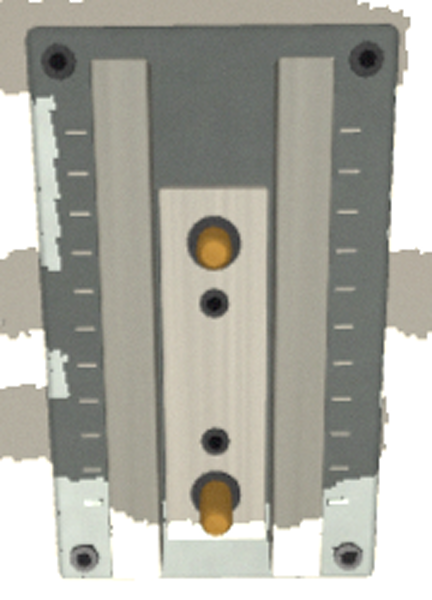

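```bash
python3 - <<'E'
from h import *
c=dict(np.load("pics/wfix.npz"))
p=[at_z(c,288.69,155.56,.05),at_z(c,289.56,267.56,.05)]
ax=lambda a,b:np.degrees(np.arctan2(*(a-b)[1::-1]))
print(p,np.mean(p,0),np.linalg.norm(p[0]-p[1]),ax(*p))
w=lambda x,y,z: at_z(c,200+(x+.5)/2.4-.5,50+(y+.5)/2.4-.5,z)
f=[w(x,y,.014) for x,y in[(28,26),(398,26),(372,577),(60,577)]]
print(np.mean(f,0),ax(f[0],f[3]),ax(f[1],f[2]),np.linalg.norm(f[0]-f[1]),np.linalg.norm(f[0]-f[3]))
# rails far ends (z .03): outer/inner edges ; near
r=[w(x,y,.03) for x,y in[(92,59),(333,57),(330,577),(110,577)]]
print(np.mean(r,0),ax(r[0],r[3]),ax(r[1],r[2]),np.linalg.norm(r[0]-r[1]),np.linalg.norm(r[0]-r[3]))
Rt=R.from_rotvec(c["to"]); print("tool x yaw",ax(Rt.as_matrix()[:,0],np.zeros(3)))
print("pins in tool",[Rt.inv().apply(q-c["tp"]) for q in p])
E
```

```text
[array([0.56562489, 0.02500308, 0.05      ]), array([ 0.55398567, -0.05315269,  0.05      ])] [ 0.55980528 -0.01407481  0.05      ] 0.07901769898160639 81.52958023950353
[ 0.56173055 -0.00239371  0.014     ] 81.3710276902064 81.44619714349764 0.10699572106463354 0.1770212354251822
[ 0.56216945 -0.00300718  0.03      ] 81.04995264070956 82.84079207701383 0.06630464440897336 0.1583637878025464
tool x yaw 80.46205010566905
pins in tool [array([ 0.03562696, -0.00137152,  0.10107416]), array([-4.33770185e-02,  1.00650846e-04,  1.01084047e-01])]
```

```bash
python3 -m pendant '0 0 0 .0311 -.0121 .006 0;0 0 0 .0311 -.0121 .006 0;0 0 0 .0311 -.0121 .006 0;0 0 0 .0311 -.0121 .006 0;0 0 0 .0311 -.0121 .006 0;0 0 0 .0311 -.0121 .006 0;0 0 0 .0311 -.0121 .006 0;0 0 .065 0 0 0 0'
python3 -m pendant '0 0 .065 0 0 0 0;0 0 0 0 0 0 0;0 0 0 0 0 0 0;0 0 0 0 0 0 0'; python3 -c "
from h import *
snap('wtm')
c=dict(np.load('pics/wtm.npz'));print(R.from_rotvec(c['to']).as_matrix()[:,0])
im=np.clip(c['color'][:,:,::-1]*1.3,0,255).astype(np.uint8)
cv2.imwrite('pics/wtmcrop.png',cv2.resize(im[60:300,200:390],None,fx=2.5,fy=2.5,interpolation=cv2.INTER_CUBIC))"
```

```text
time_s: 3.53
tcp_pos: [0.508, 0.2219, 0.108]
orientation: [-2.438, -1.979, 0.002]
ft_force: [1.5, 0.2, -0.2]
gripper_width: 0.0853
time_s: 3.87
tcp_pos: [0.5101, 0.2173, 0.1093]
orientation: [2.507, 1.894, -0.0]
ft_force: [-0.2, -0.1, 0.6]
gripper_width: 0.0854
[0.51015651 0.21720249 0.10933016] [ 2.50756915e+00  1.89242062e+00 -8.52912994e-05] 3.9167
[ 2.74253080e-01  9.61657549e-01 -8.60592583e-05]
```

View pics/wtmcrop.png

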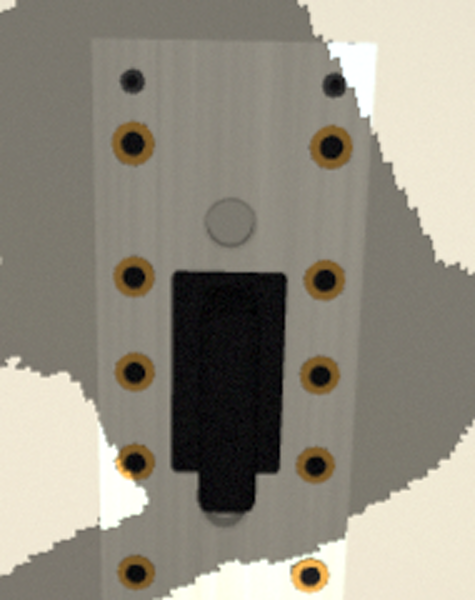

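```bash
python3 - <<'E'
from h import *
c=dict(np.load("pics/wtm.npz"))
w=lambda x,y,z=.008: at_z(c,200+(x+.5)/2.5-.5,60+(y+.5)/2.5-.5,z)
Rt=R.from_rotvec(c["to"])
B=[(134,143.5),(331,147),(134,276),(324.5,280),(134.5,372.5),(319.5,375.5),(135,461.5),(315.5,465.5),(136,573),(310,576)]
b=np.array([w(*q) for q in B]); m=(b[0::2]+b[1::2])/2
ax=lambda a,b:np.degrees(np.arctan2(*(a-b)[1::-1]))
print("row mids",m.round(4)); print("ctr",b.mean(0),"of ends",(m[0]+m[-1])/2,(m[1]+m[3])/2,m[2],"yaw",ax(m[0],m[4]),ax(b[0],b[8]),ax(b[1],b[9]), "across",[ax(b[i+1],b[i])+90 for i in range(0,10,2)])
h=w(230,222); n=w(225,504.5)
print("hole",h,n,np.linalg.norm(h-n),"mid",(h+n)/2)
g=[w(173,272,.012),w(286,272,.012),w(280,471,.012),w(171,471,.012)]
print("foot ctr",np.mean(g,0),np.linalg.norm(g[0]-g[1]),np.linalg.norm(g[0]-g[3]))
print("ctr in tool",Rt.inv().apply(b.mean(0)-c["tp"]), "hole",Rt.inv().apply(h-c["tp"]))
E
```

```text
row mids [[0.5278 0.2738 0.008 ]
 [0.5178 0.2414 0.008 ]
 [0.5101 0.2164 0.008 ]
 [0.5027 0.1916 0.008 ]
 [0.4927 0.1589 0.008 ]]
ctr [0.51023275 0.21641213 0.008     ] of ends [0.51026139 0.21633343 0.008     ] [0.51024691 0.2165138  0.008     ] [0.51014717 0.21636619 0.008     ] yaw 73.0260948463013 72.93496514649597 73.11715610132606 across [np.float64(73.12864454523029), np.float64(72.90267387973542), np.float64(73.15237600380527), np.float64(72.76069935677376), np.float64(73.02451234801416)]
hole [0.52196199 0.25541593 0.008     ] [0.49921855 0.17976286 0.008     ] 0.07899779410191972 mid [0.51059027 0.2175894  0.008     ]
foot ctr [0.51049746 0.21732358 0.012     ] 0.029059175434604893 0.05496819715882471
ctr in tool [-0.00073043  0.00028766  0.10133023] hole [0.03999465 0.00087026 0.10132674]
```

```bash
python3 -m pendant '0 0 .0185 0.0003 0 .02 0;0 0 0 0 0 .02 0;0 0 0 0 0 .02 0;0 0 0 0 0 .018 0;0 0 0 0 0 .01 0;0 0 0 0 0 .004 0;0 0 0 0 0 0 0;0 0 0 0 0 0 0' && python3 -m pendant '0 0 0 0 0 0 1;0 0 0 0 0 0 1;0 0 0 0 0 0 1;0 0 0 0 0 0 1;0 0 0 0 0 0 1;0 0 0 0 0 0 1;0 0 0 0 0 0 1;0 0 0 0 0 0 1' 90; python3 -c "
from h import *
snap('wgr')"
```

```text
time_s: 4.58
tcp_pos: [0.5106, 0.2178, 0.0181]
orientation: [2.526, 1.867, 0.001]
ft_force: [-0.3, 0.1, -0.1]
gripper_width: 0.0854
time_s: 5.25
tcp_pos: [0.5103, 0.2179, 0.0177]
orientation: [2.527, 1.866, 0.001]
ft_force: [-1.5, -0.3, 6.4]
gripper_width: 0.0125
[0.51035544 0.21789303 0.01772857] [2.52675758e+00 1.86631009e+00 8.37060694e-04] 5.3
```

View pics/wgr.png

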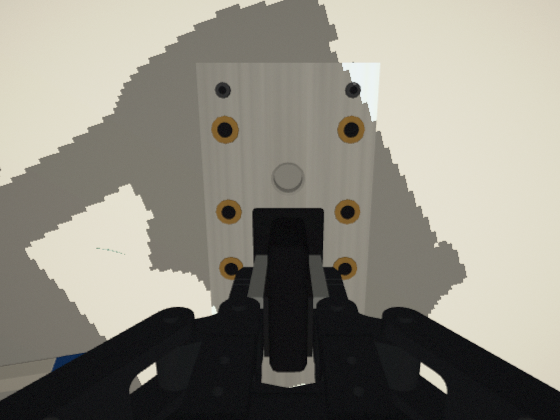

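```bash
python3 -m pendant '0 0 0 0 0 -.008 1;0 0 0 0 0 -.016 1;0 0 0 0 0 -.024 1;0 0 0 0 0 -.024 1;0 0 0 0 0 -.016 1;0 0 0 0 0 -.008 1;0 0 0 0 0 0 1;0 0 0 0 0 0 1'; python3 -c "
from h import *
from bench import sense
snap('wlift'); s=sense(); print(s['ft_force'],s['moment'],s['gripper_width'])
for n in ('wgr','wlift'):
    c=dict(np.load(f'pics/{n}.npz')); im=np.clip(c['color'][50:290,190:390,::-1]*1.3,0,255).astype(np.uint8)
    cv2.imwrite(f'pics/{n}c.png',cv2.resize(im,None,fx=2.5,fy=2.5,interpolation=cv2.INTER_CUBIC))"
```

```text
time_s: 5.97
tcp_pos: [0.5098, 0.2178, 0.1128]
orientation: [-2.527, -1.866, 0.001]
ft_force: [-0.6, 0.2, -3.5]
gripper_width: 0.0124
[0.50957403 0.21769364 0.11214487] [-2.52661788e+00 -1.86616207e+00  2.39084720e-03] 6.0167
[ 0.15895225 -0.05507134 -3.35563411] [-0.03365749  0.00812512 -0.00230447] 0.012670084773055779
```

View pics/wgrc.png

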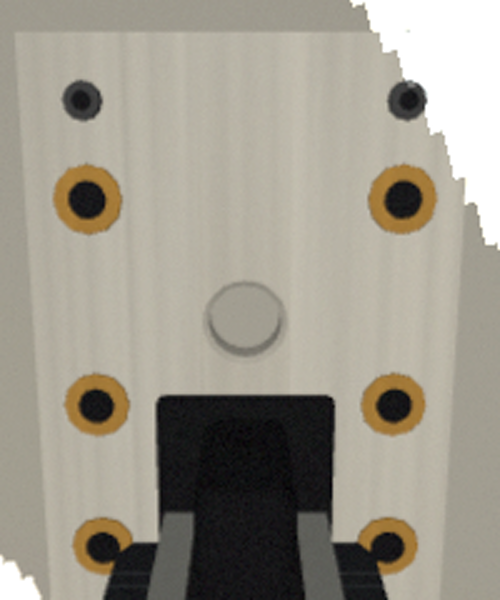

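View pics/wliftc.png

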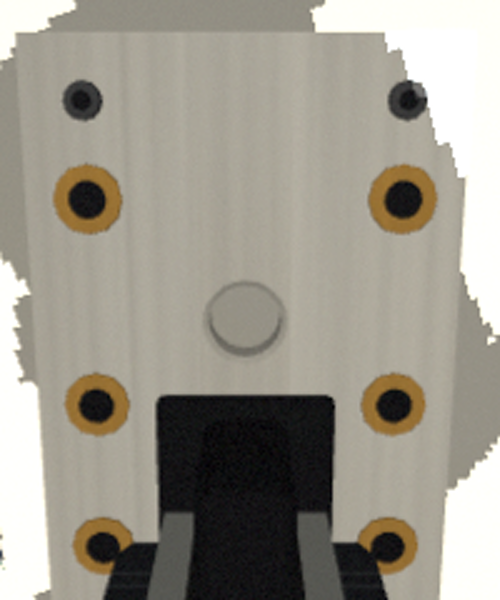

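```bash
python3 - <<'E'
from h import *
for n in('wgr','wlift'):
    c=dict(np.load(f"pics/{n}.npz")); Rt=R.from_rotvec(c["to"])
    for x,y in [(245,318),(87,200),(402,200),(97,404.5),(393,404.5),(103,546),(388,546)]:
        u,v=190+(x+.5)/2.5-.5,50+(y+.5)/2.5-.5
        # plane z in world so that tool z =.0097
        print(n,Rt.inv().apply(at_z(c,u,v,c["tp"][2]-.0097)-c["tp"]).round(4))
c=dict(np.load("pics/wfix.npz")); Rt=R.from_rotvec(c["to"])
E
python3 -c "
from bench import *;from h import *
print(sense()['tcp_pos'])"
```

```text
wgr [ 0.0397 -0.0016  0.0097]
wgr [ 0.0587 -0.0266  0.0097]
wgr [0.0587 0.0233 0.0097]
wgr [ 0.0249 -0.0265  0.0097]
wgr [0.0249 0.0233 0.0097]
wgr [-0.0011 -0.0266  0.0097]
wgr [-0.0011  0.0236  0.0097]
wlift [ 0.0397 -0.0013  0.0097]
wlift [ 0.0588 -0.0264  0.0097]
wlift [0.0588 0.0236 0.0096]
wlift [ 0.0249 -0.0263  0.0097]
wlift [0.0249 0.0237 0.0096]
wlift [-0.0012 -0.0264  0.0097]
wlift [-0.0012  0.0239  0.0097]
[0.50957403 0.21769364 0.11214487]
```

```bash
python3 -m pendant '0 0 0 -.0258 .0146 0 1;0 0 0 -.0258 .0146 0 1;0 0 0 -.0258 .0146 0 1;0 0 0 -.0258 .0146 0 1;0 0 0 -.0258 .0146 0 1;0 0 0 -.0258 .0146 0 1;0 0 0 -.0258 .0146 0 1;0 0 0 -.0258 .0146 0 1'
python3 -m pendant '0 0 -.075 0 0 .01 1;0 0 -.074 0 0 .01 1;0 0 0 0 0 0 1;0 0 0 0 0 0 1;0 0 0 0 0 0 1;0 0 0 0 0 0 1'; python3 -c "
from bench import *;from h import *
s=sense();print(s['tcp_pos'],R.from_rotvec(s['orientation']).as_matrix().round(4),s['ft_force'],s['moment'])
T=np.array([.5605,-.0140,0]);M=R.from_rotvec(s['orientation']);print(M.inv().apply(T-s['tcp_pos'])); m=M.as_matrix()[:,0];print(np.degrees(np.arctan2(m[1],m[0])))"
```

```text
time_s: 6.68
tcp_pos: [0.5605, -0.0152, 0.1118]
orientation: [-2.526, -1.865, 0.003]
ft_force: [-0.4, -0.1, -2.6]
gripper_width: 0.0126
time_s: 7.18
tcp_pos: [0.5611, -0.0135, 0.0936]
orientation: [2.382, 2.048, 0.0]
ft_force: [0.2, 0.0, -2.5]
gripper_width: 0.0127
[ 0.56111469 -0.01346433  0.09357838] [[ 1.502e-01  9.887e-01  2.000e-04]
 [ 9.887e-01 -1.502e-01 -1.000e-04]
 [-1.000e-04  2.000e-04 -1.000e+00]] [ 0.16673647  0.03273696 -2.48455351] [-0.00094181 -0.00022927  0.02558419]
[-0.00061186 -0.00054705  0.09357834]
81.36336226240616
```

```bash
python3 -m pendant '0 0 0 -.0006 -.0005 .01 1;0 0 0 0 0 .01 1;0 0 0 0 0 0 1;0 0 0 0 0 0 1;0 0 0 0 0 0 1;0 0 0 0 0 0 1'; python3 -c "
from bench import *;from h import *
s=sense();print(s['tcp_pos'],s['ft_force'],s['moment'])
c=capture('scene'); np.savez('pics/s1.npz',**c); im=np.clip(c['color'][190:290,270:400,::-1]*1.5,0,255).astype(np.uint8)
cv2.imwrite('pics/s1.png',cv2.resize(im,None,fx=6,fy=6,interpolation=cv2.INTER_CUBIC))
for k in(1,-1):
  print([proj(c,p) for p in ([.5605+k*.04*.1502,-.014+k*.04*.9887,.05],)])"
```

```text
time_s: 7.68
tcp_pos: [0.5606, -0.0143, 0.0736]
orientation: [2.381, 2.049, 0.0]
ft_force: [1.0, -0.7, -2.5]
gripper_width: 0.013
[ 0.56063281 -0.01430978  0.07360553] [ 1.04468765 -0.71451601 -2.48865851] [-0.02192056 -0.01486854 -0.02774127]
[(326.12484168658466, 213.62486669753264)]
[(352.5885813975875, 233.5646622086957)]
```

View pics/s1.png

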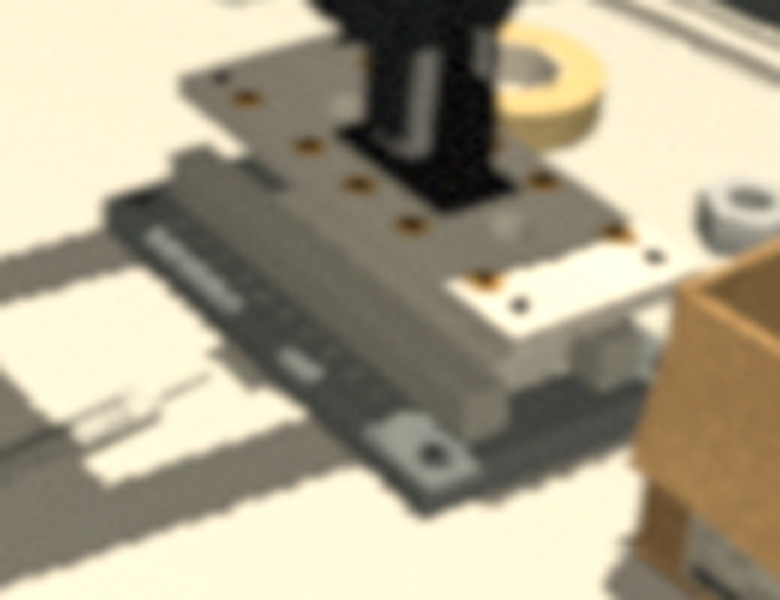

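The scene view shows the plate level above the fixture, but it hides the pins. I'll look down through the far hole with the wrist camera.

```bash
python3 -c "
from h import *
c=snap('w2'); im=np.clip(c['color'][150:205,250:325,::-1].astype(float)*2,0,255).astype(np.uint8)
cv2.imwrite('pics/w2c.png',cv2.resize(im,None,fx=8,fy=8,interpolation=cv2.INTER_CUBIC))"
```

```text
[ 0.56064111 -0.01435011  0.07363345] [2.38085241e+00 2.04897886e+00 4.21390107e-04] 7.7833
```

View pics/w2c.png

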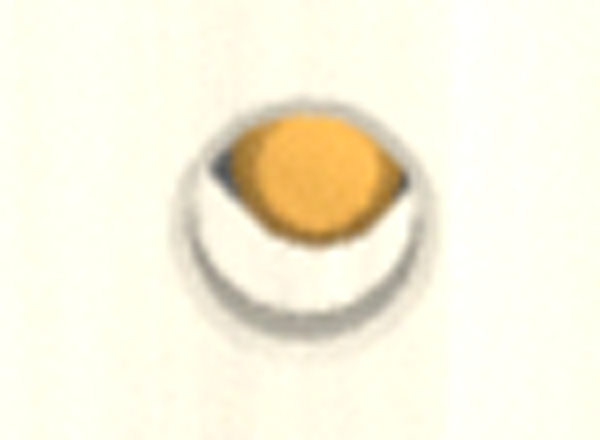

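```bash
python3 - <<'E'
from h import *
c=dict(np.load("pics/w2.npz")); Rt=R.from_rotvec(c["to"])
w=lambda x,y,z: Rt.inv().apply(at_z(c,250+(x+.5)/8-.5,150+(y+.5)/8-.5,z)-c["tp"])
h=w(305,222,c["tp"][2]-.0097); p=w(317,175,.05)
print(h,p,p-h, w(440,222,c["tp"][2]-.0097)-w(170,222,c["tp"][2]-.0097),w(420,222,c["tp"][2]-.0097)-w(190,222,c["tp"][2]-.0097), w(380,175,.05)-w(255,175,.05))
E
```

```text
[ 0.03976892 -0.00161256  0.00969556] [ 0.03962297 -0.00094823  0.02362937] [-0.00014596  0.00066433  0.01393381] [-4.08541691e-06  1.38371637e-02  7.14909945e-06] [-3.48016996e-06  1.17872135e-02  6.08997360e-06] [-2.01822457e-06  6.96489495e-03  3.59847436e-06]
```

```bash
python3 -m pendant '0 0 0 -.0001 .0006 .002 1;0 0 0 0 0 .002 1;0 0 0 0 0 .001 1;0 0 0 0 0 .0005 1;0 0 0 0 0 .0005 1' && python3 -m pendant '0 0 0 0 0 .0007 1;0 0 0 0 0 .0007 1;0 0 0 0 0 .0007 1;0 0 0 0 0 0 1'; python3 -c "
from bench import *
s=sense();print(s['tcp_pos'],s['ft_force'],s['moment'])"
```

```text
time_s: 8.2
tcp_pos: [0.561, -0.0145, 0.0672]
orientation: [-2.381, -2.049, 0.0]
ft_force: [0.3, -0.2, -3.1]
gripper_width: 0.0127
time_s: 8.53
tcp_pos: [0.561, -0.0145, 0.0651]
orientation: [-2.381, -2.049, 0.0]
ft_force: [1.3, 1.1, -2.8]
gripper_width: 0.0125
[ 0.5609716  -0.01449643  0.06507023] [ 1.26444208  1.11774752 -2.75405894] [0.0178646  0.01203129 0.03382463]
```

```bash
python3 -m pendant '0 0 0 0 0 .0007 1;0 0 0 0 0 .0007 1;0 0 0 0 0 .0007 1;0 0 0 0 0 .0007 1;0 0 0 0 0 0 1' ; python3 -c "
from h import *
from bench import *
s=sense();print(s['tcp_pos'],s['ft_force'],s['moment'])
c=snap('w3'); im=np.clip(c['color'][150:205,250:325,::-1].astype(float)*2,0,255).astype(np.uint8)
cv2.imwrite('pics/w3c.png',cv2.resize(im,None,fx=8,fy=8,interpolation=cv2.INTER_CUBIC))"
```

```text
time_s: 8.95
tcp_pos: [0.561, -0.0145, 0.0622]
orientation: [-2.381, -2.049, 0.0]
ft_force: [-0.3, 0.4, -3.9]
gripper_width: 0.0126
[ 0.56095123 -0.0145012   0.06223641] [-0.29156051  0.43723275 -3.85196108] [0.02907742 0.00644118 0.02906745]
[ 0.56098087 -0.01450628  0.06229641] [-2.38110563e+00 -2.04921898e+00  3.09862711e-04] 9.0
```

View pics/w3c.png

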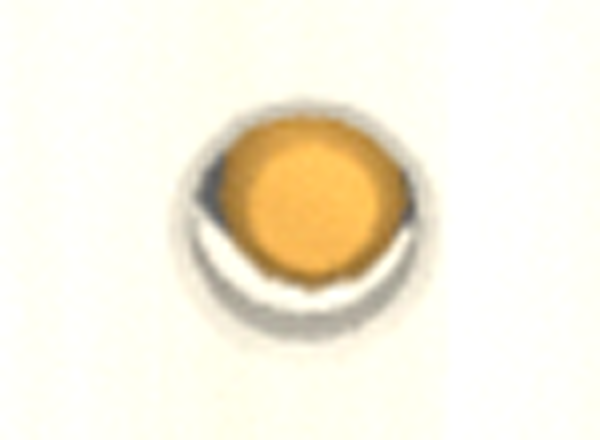

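```bash
python3 - <<'E'
from h import *
c=dict(np.load("pics/w3.npz")); Rt=R.from_rotvec(c["to"])
w=lambda x,y,z: Rt.inv().apply(at_z(c,250+(x+.5)/8-.5,150+(y+.5)/8-.5,z)-c["tp"])
for z in(.049,.05,.051):print(w(313.5,205,z)-w(305,222,c["tp"][2]-.0097))
E
```

```text
[0.00018015 0.00044402 0.00359631]
[0.00037586 0.0004415  0.00259629]
[0.00057156 0.00043898 0.00159627]
```

```bash
python3 -m pendant '0 0 0 .0003 .0004 0 1;0 0 0 0 0 .001 1;0 0 0 0 0 .001 1;0 0 0 0 0 .001 1;0 0 0 0 0 0 1' && python3 -m pendant '0 0 0 0 0 .001 1;0 0 0 0 0 .001 1;0 0 0 0 0 .001 1;0 0 0 0 0 0 1'; python3 -c "
from bench import *
s=sense();print(s['tcp_pos'],s['ft_force'],s['moment'])"
```

```text
time_s: 9.42
tcp_pos: [0.5613, -0.0143, 0.0591]
orientation: [-2.381, -2.049, 0.001]
ft_force: [-0.1, 0.2, -2.8]
gripper_width: 0.0124
time_s: 9.75
tcp_pos: [0.5613, -0.0142, 0.0561]
orientation: [-2.381, -2.049, 0.0]
ft_force: [0.5, -0.5, -2.3]
gripper_width: 0.0123
[ 0.5613492  -0.01423245  0.05613825] [ 0.53142389 -0.46501282 -2.31339286] [-0.01522736 -0.01149142  0.02157817]
```

```bash
python3 -m pendant '0 0 0 0 0 .001 1;0 0 0 0 0 .001 1;0 0 0 0 0 .001 1;0 0 0 0 0 .001 1;0 0 0 0 0 0 1;0 0 0 0 0 0 1' && python3 -m pendant '0 0 0 0 0 .0007 1;0 0 0 0 0 .0007 1;0 0 0 0 0 .0006 1;0 0 0 0 0 0 1'; python3 -c "
from h import *
from bench import *
s=sense();print(s['tcp_pos'],s['ft_force'],s['moment'])
c=snap('w4'); im=np.clip(c['color'][150:205,250:325,::-1].astype(float)*2,0,255).astype(np.uint8)
cv2.imwrite('pics/w4c.png',cv2.resize(im,None,fx=8,fy=8,interpolation=cv2.INTER_CUBIC))"
```

```text
time_s: 10.25
tcp_pos: [0.5614, -0.0143, 0.0523]
orientation: [-2.381, -2.049, 0.0]
ft_force: [0.5, -0.9, -2.0]
gripper_width: 0.0124
time_s: 10.58
tcp_pos: [0.5614, -0.0143, 0.0503]
orientation: [-2.381, -2.049, 0.0]
ft_force: [-0.2, 0.7, -2.4]
gripper_width: 0.0123
[ 0.5614158  -0.01426865  0.05029421] [-0.19457952  0.69197741 -2.38301834] [ 0.02483298 -0.00662422 -0.01605581]
[ 0.56143954 -0.01427804  0.05034746] [-2.38118400e+00 -2.04925044e+00  2.27547035e-04] 10.6333
```

View pics/w4c.png

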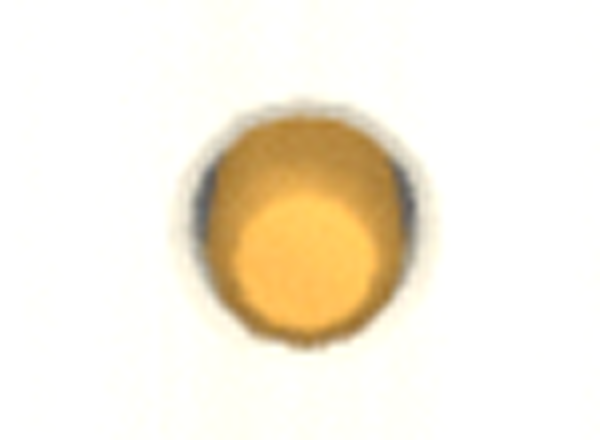

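The pin fills the far hole nearly centred, with no side force. I'll feel for the rails in small steps.

```bash
python3 -m pendant '0 0 0 0 0 .0005 1;0 0 0 0 0 .0005 1;0 0 0 0 0 .0005 1;0 0 0 0 0 0 1' && python3 -m pendant '0 0 0 0 0 .0003 1;0 0 0 0 0 .0003 1;0 0 0 0 0 0 1' && python3 -m pendant '0 0 0 0 0 .0003 1;0 0 0 0 0 0 1'; python3 -c "
from bench import *
s=sense();print(s['tcp_pos'],s['ft_force'],s['moment'])"
```

```text
time_s: 10.97
tcp_pos: [0.5614, -0.0143, 0.0488]
orientation: [-2.381, -2.049, 0.0]
ft_force: [0.6, 0.8, -2.9]
gripper_width: 0.0126
time_s: 11.22
tcp_pos: [0.5614, -0.0143, 0.0483]
orientation: [2.381, 2.049, -0.0]
ft_force: [0.8, 0.1, -3.5]
gripper_width: 0.0126
time_s: 11.38
tcp_pos: [0.5614, -0.0143, 0.048]
orientation: [2.381, 2.049, -0.0]
ft_force: [0.3, -0.0, -2.6]
gripper_width: 0.0128
[ 0.56144779 -0.01425866  0.04797851] [ 0.30709024 -0.0248476  -2.5742353 ] [-0.07084483  0.0456028   0.0429116 ]
```

```bash
python3 -m pendant '0 0 0 0 0 .0003 1;0 0 0 0 0 0 1' && python3 -m pendant '0 0 0 0 0 .0003 1;0 0 0 0 0 0 1' && python3 -c "
from bench import *
s=sense();print(s['tcp_pos'],s['ft_force'],s['moment'])"
```

```text
time_s: 11.55
tcp_pos: [0.5615, -0.0143, 0.0478]
orientation: [2.381, 2.049, -0.0]
ft_force: [-0.1, -0.1, -2.1]
gripper_width: 0.0125
time_s: 11.72
tcp_pos: [0.5615, -0.0142, 0.0477]
orientation: [2.381, 2.049, 0.0]
ft_force: [-2.7, 0.8, 4.2]
gripper_width: 0.0128
[ 0.56148182 -0.01424394  0.04770391] [-2.70795652  0.81877706  4.15436751] [0.00816769 0.49810406 0.00765201]
```

```bash
python3 -m pendant '0 0 0 0 0 .0002 1;0 0 0 0 0 0 1' && python3 -m pendant '0 0 0 0 0 .0002 1;0 0 0 0 0 0 1' && python3 -c "
from bench import *
s=sense();print(s['tcp_pos'],s['ft_force'],s['moment'])"
```

```text
time_s: 11.88
tcp_pos: [0.5615, -0.0143, 0.0477]
orientation: [2.381, 2.049, 0.0]
ft_force: [-4.3, 1.4, 8.3]
gripper_width: 0.0122
time_s: 12.05
tcp_pos: [0.5615, -0.0143, 0.0477]
orientation: [2.381, 2.049, 0.0]
ft_force: [-6.0, 1.3, 10.7]
gripper_width: 0.0127
[ 0.56151391 -0.01426648  0.04770507] [-5.95464972  1.25911818 10.70725559] [0.09948229 1.00446499 0.05432782]
```

```bash
python3 -m pendant '0 0 0 0 0 -.0003 1;0 0 0 0 0 0 1;0 0 0 0 0 0 .7;0 0 0 0 0 0 .5;0 0 0 0 0 0 0;0 0 0 0 0 0 0;0 0 0 0 0 0 0;0 0 0 0 0 0 0' && python3 -m pendant '0 0 0 0 0 0 0;0 0 0 0 0 0 0;0 0 0 0 0 -.005 0;0 0 0 0 0 -.01 0;0 0 0 0 0 -.02 0;0 0 0 0 0 -.03 0;0 0 0 0 0 -.035 0;0 0 0 0 0 0 0'; python3 -c "
from h import *
from bench import *
s=sense();print(s['tcp_pos'],s['ft_force'],s['moment'])
c=snap('w5')
c=capture('scene'); im=np.clip(c['color'][190:290,270:400,::-1]*1.5,0,255).astype(np.uint8)
cv2.imwrite('pics/s5.png',cv2.resize(im,None,fx=6,fy=6,interpolation=cv2.INTER_CUBIC))"
```

```text
time_s: 12.72
tcp_pos: [0.5615, -0.0143, 0.0473]
orientation: [2.381, 2.049, -0.0]
ft_force: [0.1, 0.3, 0.2]
gripper_width: 0.0833
time_s: 13.38
tcp_pos: [0.5638, -0.0146, 0.1549]
orientation: [2.376, 2.045, 0.009]
ft_force: [1.6, -0.2, 2.1]
gripper_width: 0.0857
[ 0.56379767 -0.01457646  0.15490562] [ 1.59923696 -0.2030344   2.13623912] [ 0.00097235 -0.02874329 -0.02127471]
[ 0.56308195 -0.01445948  0.15189187] [2.37708354 2.04604385 0.00664237] 13.4333
```

View pics/w5.png

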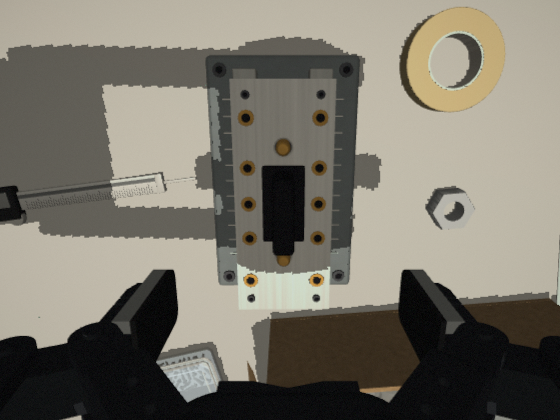

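View pics/s5.png

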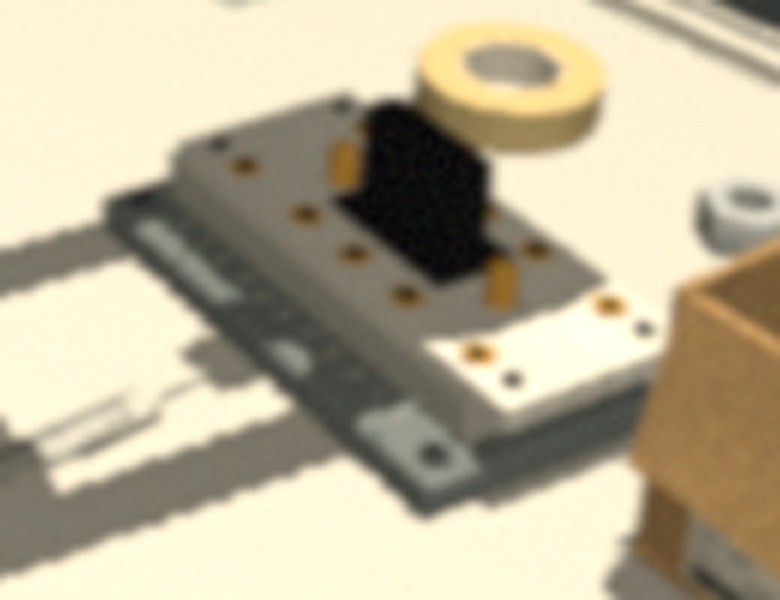

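Both pins stand up through the holes, in the wrist view at (283,148) and (283,258). The plate lies flat on the rails and the gripper is clear. I'll let the arm settle, then hand in.

```bash
python3 -m pendant '0 0 0 0 0 0 0;0 0 0 0 0 0 0;0 0 0 0 0 0 0;0 0 0 0 0 0 0' && python3 -c "
from h import *
from bench import *
c=capture('top'); P=cloud(c)
for v,u in ((185,330),(190,350),(200,385),(205,345)): print(P[v,u].round(4))
print(sense()['time_s'],close_job())"
```

```text
time_s: 13.82
tcp_pos: [0.5612, -0.0142, 0.1466]
orientation: [-2.38, -2.049, 0.001]
ft_force: [0.4, 0.1, -0.5]
gripper_width: 0.0855
[0.5753 0.0533 0.0355]
[0.5118 0.0679 0.462 ]
[ 0.5434 -0.0704  0.0361]
[0.4952 0.0705 0.4338]
the job is handed in; nothing more can be done
13.8667 None
```

The template is hung on the fixture with both brass pins up through its holes, lying flat on the rails, and released. I handed the job in at about 13.9 s.

- **Pins:** I located the pins and the template's holes with the wrist camera. I then watched a pin tip through one hole while lowering and shifted the template by about 1 mm in all.
- **Force:** The lowering met no resistance until the rails. Contact came at the height I had predicted for fully home, and the highest wrist reading I saw was about 11 N upward while seating.
- **Last checks:** The wrist and scene pictures show both pins standing proud and the plate flat, with the gripper open and about 0.1 m above it. The depth readings at two points far apart along the plate agree to within 1 mm (35.5 and 36.1 mm against the expected 38 mm). That difference is within my calibration error.
- **Not usable:** Two other depth samples fell on the arm and told me nothing about the plate.
- **Other items:** The caliper, nut and tape roll show no movement in the final wrist picture. The marker and the two bolts were not in view in the final pictures, so I did not check them, but the arm never went low near them.

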